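# Swap the porcelain back onto its own tiles

### The arm

A 6-joint arm with a two-finger parallel gripper is mounted at the origin on the work surface. World frame = base frame: x ahead of the robot, y to its left, z up, the work surface at z = 0. Lengths are in m, angles in rad, forces in N, time in s.
With the tool pointing down it reaches from about 0.225 to 0.875 m from the base axis. Payload 3.4 kg.
Tool frame: the origin (TCP) lies midway between the tips of the shut fingers; the grasp point (between the pads) lies 19 mm behind it; z points along the fingers, y is the line along which they close (so a half turn about z gives the same grasp; the last joint's range is limited). The gripper opens to 85 mm and grips with 20 to 120 N. Pads are 22 mm wide; open, the fingers measure 114 mm over their backs; the gripper's body (76 mm by 85 mm) begins 54 mm behind the grasp point. The pads swing forward as they close: fully open they stand 13 mm farther back than shut.
Start: joints at [1.197, 0.276, 1.505, -0, 1.361, -0.121], TCP at [0.144, 0.557, 0.231] pointing down, gripper open.
Joint ranges: [-2.89, 2.89], [-0.75, 2.08], [0.22, 2.7], [-1.18, 4.32], [0.11, 2.71], [-2.7, 2.7]. Speed limits (rad/s): [2.57, 2.57, 3.14, 3.14, 3.14, 3.14].

### API

Orientations are given as a unit quaternion [x, y, z, w].
In Python, from plant import robot gives the robot as it stands.
- The arm moves only by the shell command python3 -m jog 'ROWS' [FORCE]. ROWS is JSON, a list of rows, each an object with "offset": the shift along the tool's x, y, z in units of 30 mm (1.0 is 30 mm), a list of three; "rotation": the turn, a rotation vector about the tool's x, y, z in units of 8 degrees (1.0 is 8 degrees), a list of three; "grip": the opening, from 0 (shut) to 1 (fully open). In form: [{"offset": [x, y, z], "rotation": [rx, ry, rz], "grip": grip}, ...]. A call has 1 to 20 rows; each row shifts and turns the commanded pose from where the row before left it, along the tool's axes as they then stand; what a row does not reach is not made up. A row lasts 1/8 s, in which the tool goes at most 62.5 mm and 10.7 degrees, less where a joint would pass 70% of its speed; a pose out of reach is approached as far as the arm can. A call is refused whole if a number of a shift passes 1 or a number of a turn 1, either way. A call with a gripper value outside its range is refused whole. The fingers move at their own pace and stop on an object; FORCE is the grip in N (left out, the last holds). Time passes only in rows, so rows that do not move let the fingers close. It gives the time, the measured TCP pose, the force, the opening and the grip force at its end, in the units of the state.
- robot.observe(): the state, without advancing time (a new reading comes with each control period).
- robot.snapshot(name): name is "side" or "top" or "wrist"; returns a dict with "image" (420x560x3 uint8, red, green, blue), "mtx" (3x3 intrinsics, pixels), "k1" (the pictures are not rectified: a ray, as slopes to the right and down, at radius r is drawn at 1 + k1 r^2 times it, then the intrinsics apply), "view" (4x4, takes a point from world to camera coordinates). Camera axes: x right, y up, looking along -z (the intrinsics and any distortion apply to the point x, -y, -z); pixel columns grow to the right and rows downward; lengths in m; the calibration is good to about 2 mm. A picture is of the moment at which its call begins. There is no depth.
- robot.hand_in(): hands the job in; it is judged then, once.
The state is a dict: "clock": time; "qpos": joint angles; "qvel": joint speeds; "joint_torque": joint torques, N m; "tool_pos": TCP position; "tcp_rot": TCP orientation; "wrist_force": force on the tool from outside, world axes, zero at the start; "wrist_torque": the same for the moment, N m; "gripper_width": finger opening in m; "grasp_force": force on a finger pad.
Only numpy, scipy, OpenCV 4.12 (cv2) and the standard library are available. Lean on these libraries where they do the work, as an engineer would, in place of code of your own. Each camera call takes 0.05 s, during which the arm holds its last target. There are 200 camera calls.

### The job

The four pieces of white porcelain on the painter's bench (round pot, five-petalled blossom pot, square pot and long brush rest) each stand on another piece's terracotta tile: swap them round until each stands in the middle of the tile of its own shape, with the brush rest lying lengthwise along the oblong tile. Use the empty cork mat as the halfway spot for setting a piece down while its tile is still taken. Keep every piece upright, and do not shift or tip the glass jar of brushes.

Things in the scene. Friction and masses are not known exactly. Their poses are not given: they have to be found in the camera images.
- round_pot: Loose lidded round pot of white porcelain, 54 mm diameter, 62 mm high, a plain upright cylinder with a dark joint line under its lid (lid fixed on); 0.12 to 0.26 kg. Grip it across its diameter. Origin: centre of its underside, z up.
- blossom_pot: Loose white porcelain pot with a five-petalled flower outline, 66 mm across and 30 mm high, with an upright round knob (24 mm diameter, 32 mm tall, from 30 to 62 mm above its underside) in the middle of its top, by which it is gripped (all one piece); 0.12 to 0.26 kg. Origin: centre of its underside, z up.
- square_pot: Loose lidded square pot of white porcelain, 48 x 48 mm, 44 mm high, upright flat sides with a dark joint line under its lid (lid fixed on); 0.12 to 0.26 kg. Origin: centre of its underside, x and y square to its sides, z up.
- brush_rest: Loose long brush rest of white porcelain, 96 mm long (its x), 34 mm wide (its y), 28 mm high: a block with upright sides 22 mm high and five rounded ridges across its top; 0.12 to 0.26 kg. Grip it across its width at its middle. Origin: centre of its underside, z up.
- tile_round: Round terracotta tile, 104 mm diameter, 8 mm thick, flat, fixed to the bench: home of the round pot. Origin: centre of its underside, on the bench; its top is 8 mm above.
- tile_blossom: Terracotta tile with a five-petalled flower outline, 116 mm across, 8 mm thick, flat, fixed: home of the blossom pot. Origin: centre of its underside; its top is 8 mm above.
- tile_square: Square terracotta tile, 102 x 102 mm, 8 mm thick, flat, fixed: home of the square pot. Origin: centre of its underside, x and y along its sides; its top is 8 mm above.
- tile_oblong: Oblong terracotta tile, 136 mm long (its x), 80 mm wide (its y), 8 mm thick, flat, fixed: home of the brush rest. Origin: centre of its underside; its top is 8 mm above.
- cork_mat: Square cork mat, 110 x 110 mm, 8 mm thick, flat, fixed, empty at the start: the halfway spot. Origin: centre of its underside; its top is 8 mm above.
- brush_jar: Loose open glass jar, 72 mm diameter, 85 mm high, with wooden brushes standing in it up to 155 mm above the bench, at the robot's right-hand side of the bench: leave alone. Origin: centre of its underside, z up.

How it is judged:
On the way:
1. One of the four pieces has been set down on the cork mat (within 35 mm of its middle) and let go (((horizontal distance between round_pot and cork_mat below 0.035 m and z of round_pot in the frame of cork_mat between 0.004 and 0.012 m and angle between round_pot's own z axis and vertical below 0.1 rad and contact force between round_pot and the fingers below 0.05 N and linear speed of round_pot below 0.03 m/s) or (horizontal distance between blossom_pot and cork_mat below 0.035 m and z of blossom_pot in the frame of cork_mat between 0.004 and 0.012 m and angle between blossom_pot's own z axis and vertical below 0.1 rad and contact force between blossom_pot and the fingers below 0.05 N and linear speed of blossom_pot below 0.03 m/s) or (horizontal distance between square_pot and cork_mat below 0.035 m and z of square_pot in the frame of cork_mat between 0.004 and 0.012 m and angle between square_pot's own z axis and vertical below 0.1 rad and contact force between square_pot and the fingers below 0.05 N and linear speed of square_pot below 0.03 m/s) or (horizontal distance between brush_rest and cork_mat below 0.035 m and z of brush_rest in the frame of cork_mat between 0.004 and 0.012 m and angle between brush_rest's own z axis and vertical below 0.1 rad and contact force between brush_rest and the fingers below 0.05 N and linear speed of brush_rest below 0.03 m/s))), for 0.2 s.
At the end, for the whole second after the job is handed in: Each of the four pieces stands upright (within 0.1 rad), released and at rest, on the tile of its own shape, its centre within 15 mm of the tile's centre; the brush rest's length lies within 0.3 rad of the oblong tile's length, either way round (horizontal distance between round_pot and tile_round below 0.015 m and z of round_pot in the frame of tile_round between 0.004 and 0.012 m and angle between each of round_pot, blossom_pot, square_pot, brush_rest's own z axis and vertical below 0.1 rad and linear speed of each of round_pot, blossom_pot, square_pot, brush_rest below 0.02 m/s and angular speed of each of round_pot, blossom_pot, square_pot, brush_rest below 0.2 rad/s and horizontal distance between blossom_pot and tile_blossom below 0.015 m and z of blossom_pot in the frame of tile_blossom between 0.004 and 0.012 m and horizontal distance between square_pot and tile_square below 0.015 m and z of square_pot in the frame of tile_square between 0.004 and 0.012 m and horizontal distance between brush_rest and tile_oblong below 0.015 m and z of brush_rest in the frame of tile_oblong between 0.004 and 0.012 m and angle between the x axis of brush_rest and the x axis of tile_oblong, either way round below 0.3 rad); the robot touches nothing.
It fails at once if A piece is tipped over (tilted more than 0.6 rad) (angle between any of round_pot, blossom_pot, square_pot, brush_rest's own z axis and vertical above 0.6 rad).
It fails at once if The jar of brushes is shifted by more than 30 mm or tipped more than 0.3 rad (distance of brush_jar from where it was at the start of the episode above 0.03 m or angle between brush_jar's own z axis and vertical above 0.3 rad).
It also fails if it takes over 134 s, if anything falls off the work surface, if the arm or the gripper's body presses on something with over 40 N, if the wrist force passes 120 N, or if a joint passes its speed limit or range.

## Working session

There is one attempt and no reset: what is moved stays moved. The work goes in short steps, Python scripts to look and compute and a shell command to move; the robot and the scene stay as the last step left them, time stands still between calls to the robot, and variables do not carry over. Pictures are saved under pics/ and viewed, at most 14 in all, crops included, and the job is handed in when it is done.

```bash
mkdir -p pics; ls
python3 - <<'E'
from plant import robot
import cv2,json
s=robot.observe();print({k:(v if not hasattr(v,'tolist') else v.tolist()) for k,v in s.items()})
for n in("top","side"):
    d=robot.snapshot(n);cv2.imwrite(f"pics/{n}0.png",d["image"][:,:,::-1]);print(n,d["mtx"],d["k1"],d["view"])
E
```

```text
pics
{'clock': 0.0, 'qpos': [1.1969776356602146, 0.2766027241367621, 1.5061302275323005, -2.163749520070682e-05, 1.3607221415012243, -0.12103491690825915], 'qvel': [0.0012252550778938409, -0.0005403215316593002, -0.0003832956335846271, 0.0018580285410182858, -0.0006463143052289993, 0.0020808845616406167], 'joint_torque': [-0.0005622748722089455, -41.677905321121216, -24.58003878593445, -0.00036658646422438323, 0.011500715045258403, 1.3026103715674253e-05], 'tool_pos': [0.14364283631968017, 0.5562160049212365, 0.2304364782962607], 'tcp_rot': [0.1260533368162213, 0.9920230284602966, -0.0009054509883974087, -0.00021780832292686073], 'wrist_force': [0.3286382105639201, 0.3249881110838293, -0.5017118646636014], 'wrist_torque': [-0.02948656439801388, 0.007394016811419218, -0.00020811051578511705], 'grasp_force': 0.0, 'gripper_width': 0.0854613478638385}
top [[483.48738439   0.         287.54534519]
 [  0.         483.48738439 208.23820845]
 [  0.           0.           1.        ]] -0.09856877997073536 [[-0.02421801 -0.99962312 -0.01292671 -0.06792034]
 [ 0.99823646 -0.02488139  0.05389693 -0.52959053]
 [-0.05419825 -0.01159864  0.99846283 -1.1070536 ]
 [ 0.          0.          0.          1.        ]]
side [[472.14730974   0.         286.58547186]
 [  0.         472.14730974 208.43569151]
 [  0.           0.           1.        ]] 0.0029059293874249435 [[ 0.6971709  -0.71658466  0.02142794 -0.46446775]
 [ 0.43172033  0.44351103  0.7854397  -0.24011152]
 [-0.57233757 -0.53833483  0.61856715 -0.77996743]
 [ 0.          0.          0.          1.        ]]
```

View pics/top0.png

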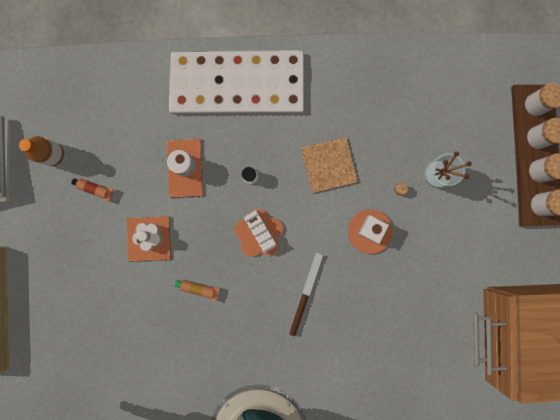

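View pics/side0.png

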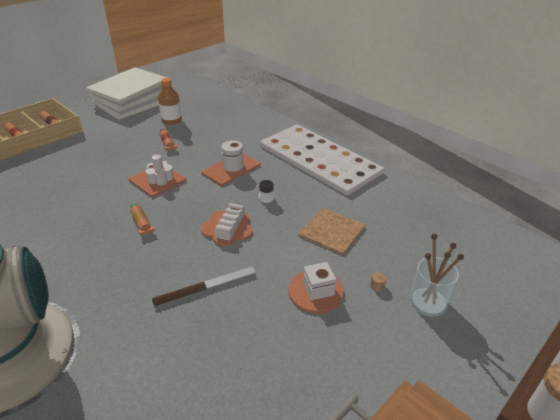

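Top view: square pot sits on the round tile (370,232), round pot on the oblong tile (185,165), blossom pot on the square tile (148,238) and brush rest on the blossom tile (260,232). The cork mat is empty at (330,165) and the jar is at (445,172). I'll rectify at the known heights to measure.

```bash
cat > h.py <<'E'
import numpy as np, cv2
from plant import robot
def proj(d,P):
    V=np.array(d["view"]);P=np.atleast_2d(P);c=P@V[:3,:3].T+V[:3,3]
    s=np.stack([c[:,0],-c[:,1]],1)/-c[:,2:3]; s=s*(1+d["k1"]*(s**2).sum(1,keepdims=True))
    M=np.array(d["mtx"]); return s@M[:2,:2].T+M[:2,2]
def ortho(d,cx,cy,z,half,ppm=2000):
    # image up = +x, left = +y ; centred at cx,cy
    n=int(2*half*ppm);i,j=np.mgrid[:n,:n]
    X=cx+half-i/ppm;Y=cy+half-j/ppm
    uv=proj(d,np.stack([X.ravel(),Y.ravel(),np.full(n*n,z)],1)).astype(np.float32).reshape(n,n,2)
    return cv2.remap(d["image"],uv[...,0],uv[...,1],cv2.INTER_CUBIC)
def ground(d,u,v,z):
    from scipy.optimize import fsolve
    return fsolve(lambda p:proj(d,[p[0],p[1],z])[0]-[u,v],[0.5,0])
E
python3 - <<'E'
from h import *
d=robot.snapshot("top")
px=dict(round=(370,232,.052),oblong=(185,167,.070),blossom=(260,232,.036),square=(148,238,.070),cork=(330,165,.008),jar=(445,172,0))
tiles=[]
for n,(u,v,z) in px.items():
    c=ground(d,u,v,.008);print(n,c)
    if n=='jar':continue
    a=ortho(d,*c,.008,.085);b=ortho(d,*c,z,.085)
    hsv=cv2.cvtColor(a,cv2.COLOR_RGB2HSV)
    m=((hsv[...,1]>110)&(hsv[...,0]<20)).astype(np.uint8)
    k,l,st,_=cv2.connectedComponentsWithStats(m);m=(l==1+st[1:,4].argmax()).astype(np.uint8)
    pts=cv2.findNonZero(m);r=cv2.minAreaRect(pts);ce=cv2.minEnclosingCircle(pts)
    f=lambda q:(c[0]+.085-q[1]/2000,c[1]+.085-q[0]/2000)
    print('  rect',np.round(f(r[0]),4),np.array(r[1])/2,r[2],'circ',np.round(f(ce[0]),4),ce[1])
    tiles.append(np.vstack([a,b]) )
    for t in tiles[-1:]:
        cv2.drawMarker(t,(170,170),(0,255,0),0,10);cv2.drawMarker(t,(170,510),(0,255,0),0,10)
im=np.hstack([t for t in tiles[:4]])
im=cv2.resize(im,(800,400),interpolation=cv2.INTER_AREA);cv2.imwrite("pics/o.png",im[...,::-1])
E
```

```text
round [ 0.46795473 -0.2712833 ]
  rect [ 0.4701 -0.271 ] [102.64422607 102.56117249] 4.763641834259033 circ [ 0.4703 -0.2715] 104.06119537353516
oblong [0.63154928 0.15875786]
  rect [0.6301 0.1602] [135.86418152  80.86207581] 88.61964416503906 circ [0.6303 0.1595] 155.55877685546875
blossom [ 0.47431146 -0.01541002]
  rect [ 0.4687 -0.015 ] [106.43626404 112.03213501] 56.475528717041016 circ [ 0.4718 -0.0121] 115.494384765625
square [0.4661774  0.24898863]
  rect [0.465  0.2487] [101.4604187  102.64369202] 88.65737915039062 circ [0.4652 0.249 ] 140.77996826171875
cork [ 0.62701453 -0.18273819]
  rect [ 0.6278 -0.1802] [108.51140594 108.97181702] 77.68055725097656 circ [ 0.628  -0.1794] 150.60704040527344
jar [ 0.60433057 -0.45388747]
```

View pics/o.png

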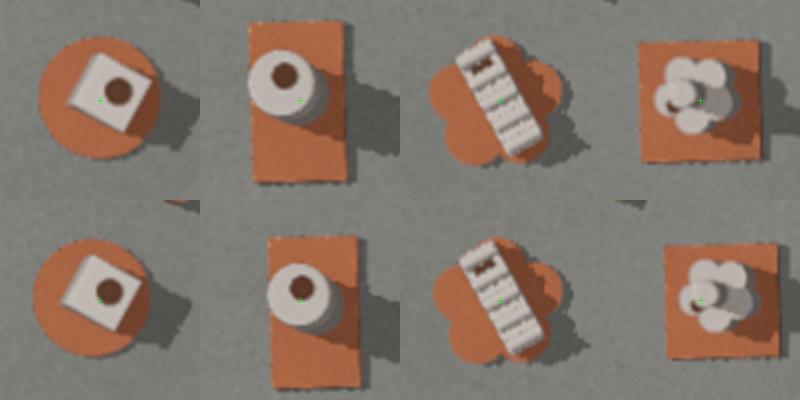

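Tile sizes come out right (104, 136x80, 102 and 109 mm). Square pot top centre is about (0.474,-0.274) with an edge at 61°, the round pot at (0.636,0.159), and the brush rest at (0.476,-0.016) with its length at 28°. The blossom knob needs a closer look.

```bash
cat >> h.py <<'E'
def plan(x,y,z,yaw):
    from scipy.spatial.transform import Rotation as R
    s=robot.observe();r=R.from_quat(s["tcp_rot"]);p=np.array(s["tool_pos"])
    ya=r.as_matrix()[:,1];cur=np.degrees(np.arctan2(ya[1],ya[0]))
    d=r.inv().apply(np.array([x,y,z])-p)/.03
    t=(cur-yaw+90)%180-90
    # tool axes after a pure yaw turn
    r2=r*R.from_euler('z',t,degrees=True)
    print('t',round(s["clock"],2),'pos',p.round(4),'yaw',cur.round(1),'tilt',np.degrees(np.arccos(-r.as_matrix()[2,2])).round(2),'q6',s["qpos"][5].__round__(2),'w',s["gripper_width"].__round__(4),'| d_now',d.round(2),'turn_z',(t/8).round(2),'| d_after_turn',(r2.inv().apply(np.array([x,y,z])-p)/.03).round(2))
E
python3 - <<'E'
from h import *
d=robot.snapshot("top")
f=[cv2.resize(ortho(d,.465,.249,z,.06),(400,400),interpolation=cv2.INTER_CUBIC) for z in(.07,.038)]
cv2.imwrite("pics/b.png",np.hstack(f)[...,::-1])
plan(.474,-.274,.16,61.2)
E
```

```text
t 0.2 pos [0.1437 0.5564 0.2307] yaw 75.5 tilt 0.07 q6 -0.12 w 0.0854 | d_now [-17.58 -24.04   2.38] turn_z 1.79 | d_after_turn [-22.98 -18.95   2.38]
```

View pics/b.png

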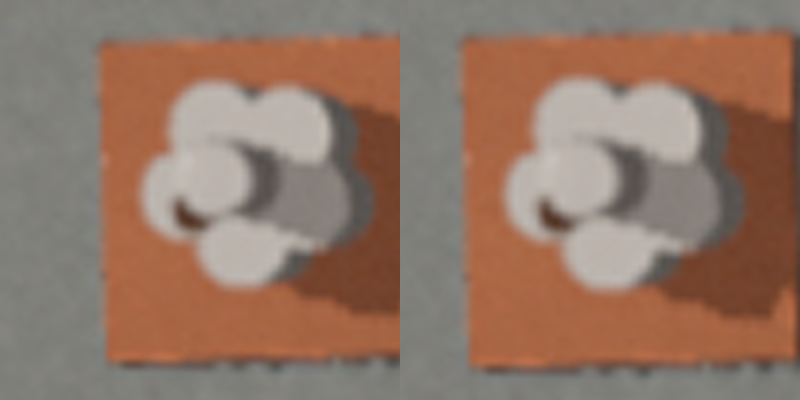

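Knob top is at (213,177) in the left panel, giving (0.472,0.245). The flower outline agrees at (0.470,0.245). First the square pot.

```bash
python3 -m jog '[{"offset":[0,0,0],"rotation":[0,0,0.9],"grip":1},{"offset":[0,0,0],"rotation":[0,0,0.9],"grip":1},{"offset":[-1,-0.82,0],"rotation":[0,0,0],"grip":1},{"offset":[-1,-0.82,0],"rotation":[0,0,0],"grip":1},{"offset":[-1,-0.82,0],"rotation":[0,0,0],"grip":1},{"offset":[-1,-0.82,0],"rotation":[0,0,0],"grip":1},{"offset":[-1,-0.82,0],"rotation":[0,0,0],"grip":1},{"offset":[-1,-0.82,0],"rotation":[0,0,0],"grip":1},{"offset":[-1,-0.82,0],"rotation":[0,0,0],"grip":1},{"offset":[-1,-0.82,0],"rotation":[0,0,0],"grip":1},{"offset":[-1,-0.82,0],"rotation":[0,0,0],"grip":1},{"offset":[-1,-0.82,0],"rotation":[0,0,0],"grip":1},{"offset":[-1,-0.82,0],"rotation":[0,0,0],"grip":1},{"offset":[-1,-0.82,0],"rotation":[0,0,0],"grip":1},{"offset":[-1,-0.82,0],"rotation":[0,0,0],"grip":1},{"offset":[-1,-0.82,0],"rotation":[0,0,0],"grip":1},{"offset":[-1,-0.82,0],"rotation":[0,0,0],"grip":1},{"offset":[-1,-0.82,0],"rotation":[0,0,0],"grip":1},{"offset":[-1,-0.82,0.2],"rotation":[0,0,0],"grip":1},{"offset":[-1,-0.82,0.2],"rotation":[0,0,0],"grip":1}]' 40
python3 -m jog '[{"offset":[-1,-0.82,0.5],"rotation":[0,0,0],"grip":1},{"offset":[-1,-0.82,0.5],"rotation":[0,0,0],"grip":1},{"offset":[-1,-0.82,0.5],"rotation":[0,0,0],"grip":1},{"offset":[-1,-0.82,0.5],"rotation":[0,0,0],"grip":1},{"offset":[-1,-0.82,0],"rotation":[0,0,0],"grip":1},{"offset":[0,0,0],"rotation":[0,0,0],"grip":1}]'
python3 - <<'E'
from h import *
plan(.474,-.274,.016,61.2)
d=robot.snapshot("wrist");cv2.imwrite("pics/w1.png",d["image"][...,::-1])
print(proj(d,[[.474,-.274,.052],[.4702,-.2712,.008]]))
E
```

```text
clock: 2.7
tool_pos: [0.403, -0.0931, 0.2192]
tcp_rot: [0.25, 0.968, 0.0, 0.0]
wrist_force: [0.4, 0.3, -0.2]
gripper_width: 0.0856
grasp_force: 0.0
clock: 3.45
tool_pos: [0.4757, -0.2746, 0.1586]
tcp_rot: [0.25, 0.968, -0.0, 0.0]
wrist_force: [-0.6, 0.3, -0.5]
gripper_width: 0.0855
grasp_force: 0.0
t 3.45 pos [ 0.4757 -0.2746  0.1586] yaw 61.0 tilt 0.05 q6 -1.71 w 0.0855 | d_now [ 0.06 -0.01  4.75] turn_z -0.03 | d_after_turn [ 0.06 -0.01  4.75]
[[283.84202611 205.64276529]
 [284.45622285 189.72921569]]
```

View pics/w1.png

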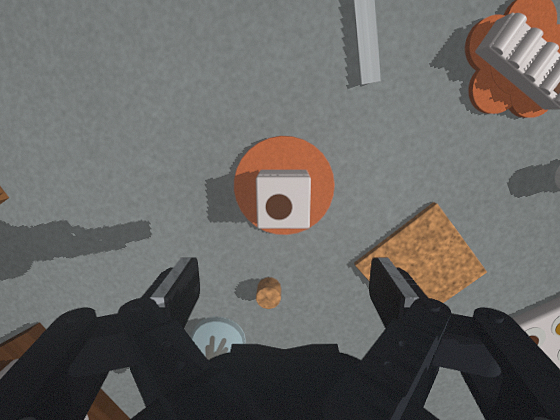

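Wrist view: square pot top is centred at (283,202) and squarely aligned between the fingers, prediction (284,206). Descend and grip.

```bash
python3 -m jog '[{"offset":[0,0,1],"rotation":[0,0,0],"grip":1},{"offset":[0,0,1],"rotation":[0,0,0],"grip":1},{"offset":[0,0,1],"rotation":[0,0,0],"grip":1},{"offset":[0,0,1],"rotation":[0,0,0],"grip":1},{"offset":[0,0,0.75],"rotation":[0,0,0],"grip":1},{"offset":[0,0,0],"rotation":[0,0,0],"grip":0},{"offset":[0,0,0],"rotation":[0,0,0],"grip":0},{"offset":[0,0,0],"rotation":[0,0,0],"grip":0},{"offset":[0,0,0],"rotation":[0,0,0],"grip":0},{"offset":[0,0,0],"rotation":[0,0,0],"grip":0},{"offset":[0,0,0],"rotation":[0,0,0],"grip":0}]' 45
python3 - <<'E'
from h import *
s=robot.observe();print(s['grasp_force'])
plan(.628,-.180,.116,61.2)
E
```

```text
clock: 4.88
tool_pos: [0.4755, -0.2724, 0.0182]
tcp_rot: [0.249, 0.968, -0.0, 0.001]
wrist_force: [-0.2, 0.3, 6.2]
gripper_width: 0.0472
grasp_force: 48.1
48.08518812060356
t 4.88 pos [ 0.4755 -0.2724  0.0182] yaw 61.1 tilt 0.14 q6 -1.71 w 0.0472 | d_now [-2.97  5.15 -3.25] turn_z -0.01 | d_after_turn [-2.98  5.15 -3.25]
```

```bash
python3 -m jog '[{"offset":[0,0,-1],"rotation":[0,0,0],"grip":0},{"offset":[0,0,-1],"rotation":[0,0,0],"grip":0},{"offset":[0,0,-1],"rotation":[0,0,0],"grip":0},{"offset":[-0.5,0.85,0],"rotation":[0,0,0],"grip":0},{"offset":[-0.5,0.86,0],"rotation":[0,0,0],"grip":0},{"offset":[-0.5,0.86,0],"rotation":[0,0,0],"grip":0},{"offset":[-0.5,0.86,0],"rotation":[0,0,0],"grip":0},{"offset":[-0.5,0.86,0],"rotation":[0,0,0],"grip":0},{"offset":[-0.5,0.86,0],"rotation":[0,0,0],"grip":0},{"offset":[0,0,0],"rotation":[0,0,0],"grip":0},{"offset":[0,0,0],"rotation":[0,0,0],"grip":0}]'
python3 - <<'E'
from h import *
plan(.628,-.180,.0165,61.2)
d=robot.snapshot("side");cv2.imwrite("pics/s1.png",d["image"][...,::-1])
E
```

```text
clock: 6.25
tool_pos: [0.6272, -0.18, 0.1063]
tcp_rot: [0.249, 0.968, -0.0, -0.001]
wrist_force: [0.2, -0.1, -1.9]
gripper_width: 0.0474
grasp_force: 47.3
t 6.25 pos [ 0.6272 -0.18    0.1063] yaw 61.1 tilt 0.11 q6 -1.45 w 0.0474 | d_now [-0.03  0.01  2.99] turn_z -0.01 | d_after_turn [-0.03  0.01  2.99]
```

View pics/s1.png

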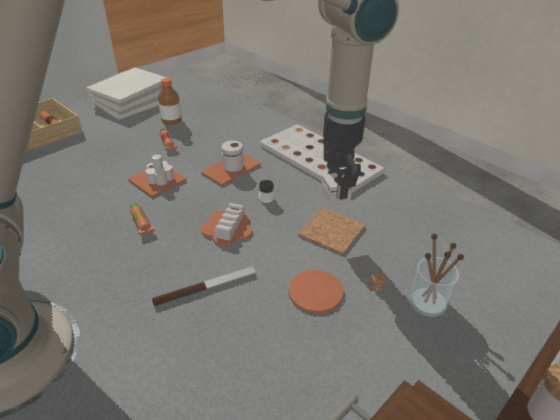

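The square pot is held and hangs above the mat; the round tile is empty at (316,291). Lower it and release.

```bash
python3 -m jog '[{"offset":[0,0,1],"rotation":[0,0,0],"grip":0},{"offset":[0,0,1],"rotation":[0,0,0],"grip":0},{"offset":[0,0,0.5],"rotation":[0,0,0],"grip":0},{"offset":[0,0,0.25],"rotation":[0,0,0],"grip":0},{"offset":[0,0,0.2],"rotation":[0,0,0],"grip":0},{"offset":[0,0,0],"rotation":[0,0,0],"grip":0},{"offset":[0,0,0],"rotation":[0,0,0],"grip":1},{"offset":[0,0,0],"rotation":[0,0,0],"grip":1},{"offset":[0,0,0],"rotation":[0,0,0],"grip":1},{"offset":[0,0,0],"rotation":[0,0,0],"grip":1},{"offset":[0,0,0],"rotation":[0,0,0],"grip":1},{"offset":[0,0,-1],"rotation":[0,0,0],"grip":1},{"offset":[0,0,-1],"rotation":[0,0,0],"grip":1},{"offset":[0,0,-1],"rotation":[0,0,0],"grip":1},{"offset":[0,0,-1],"rotation":[0,0,0],"grip":1},{"offset":[0,0,0],"rotation":[0,0,0],"grip":1}]'
python3 - <<'E'
from h import *
plan(.636,.159,.14,61.2)
E
```

```text
clock: 8.3
tool_pos: [0.6299, -0.1808, 0.1412]
tcp_rot: [0.249, 0.968, -0.0, 0.003]
wrist_force: [0.1, -0.4, 0.6]
gripper_width: 0.0852
grasp_force: 0.0
t 8.3 pos [ 0.6299 -0.1808  0.1412] yaw 61.1 tilt 0.35 q6 -1.45 w 0.0852 | d_now [ 5.29 10.02  0.02] turn_z -0.01 | d_after_turn [ 5.28 10.02  0.02]
```

```bash
python3 -m jog '[{"offset":[0.53,1,0],"rotation":[0,0,0],"grip":1},{"offset":[0.53,1,0],"rotation":[0,0,0],"grip":1},{"offset":[0.53,1,0],"rotation":[0,0,0],"grip":1},{"offset":[0.53,1,0],"rotation":[0,0,0],"grip":1},{"offset":[0.53,1,0],"rotation":[0,0,0],"grip":1},{"offset":[0.53,1,0],"rotation":[0,0,0],"grip":1},{"offset":[0.53,1,0],"rotation":[0,0,0],"grip":1},{"offset":[0.53,1,0],"rotation":[0,0,0],"grip":1},{"offset":[0.53,1,0],"rotation":[0,0,0],"grip":1},{"offset":[0.52,1,0],"rotation":[0,0,0],"grip":1},{"offset":[0,0,0],"rotation":[0,0,0],"grip":1},{"offset":[0,0,0],"rotation":[0,0,0],"grip":1}]'
python3 - <<'E'
from h import *
plan(.636,.159,.03,61.2)
d=robot.snapshot("wrist");cv2.imwrite("pics/w2.png",d["image"][...,::-1])
print(proj(d,[[.636,.159,.07],[.6302,.160,.008]]))
d=robot.snapshot("top");c=ground(d,330,165,.052)
a=ortho(d,.628,-.18,.052,.085)
g=cv2.inRange(cv2.cvtColor(a,cv2.COLOR_RGB2HSV),(0,0,130),(180,60,255))
k,l,st,ce=cv2.connectedComponentsWithStats(g);i=1+st[1:,4].argmax();print('sq on mat',.628+.085-ce[i][1]/2000,-.18+.085-ce[i][0]/2000,st[i])
E
```

```text
clock: 9.8
tool_pos: [0.6334, 0.1587, 0.1372]
tcp_rot: [0.249, 0.968, -0.001, -0.001]
wrist_force: [-0.5, -0.1, 0.7]
gripper_width: 0.0851
grasp_force: 0.0
t 9.8 pos [0.6334 0.1587 0.1372] yaw 61.1 tilt 0.12 q6 -0.93 w 0.0851 | d_now [-0.08  0.06  3.57] turn_z -0.01 | d_after_turn [-0.08  0.06  3.57]
[[286.26676511 224.60677763]
 [283.89996659 197.84894991]]
sq on mat 0.6500699346898713 -0.18205775038695304 [    0     0   340   340 52978]
```

View pics/w2.png

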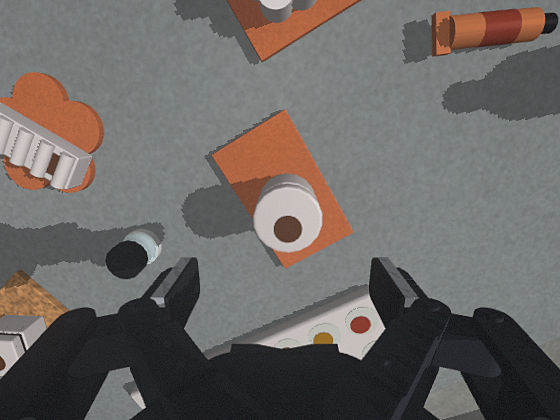

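Wrist view: round pot top is centred at (287,217) and the tile at about (283,190). Both sit ~8 px above prediction, a common calibration bias, so the measurement stands. Descend and grip.

```bash
python3 -m jog '[{"offset":[-0.08,0.06,1],"rotation":[0,0,0],"grip":1},{"offset":[0,0,1],"rotation":[0,0,0],"grip":1},{"offset":[0,0,1],"rotation":[0,0,0],"grip":1},{"offset":[0,0,0.57],"rotation":[0,0,0],"grip":1},{"offset":[0,0,0],"rotation":[0,0,0],"grip":0},{"offset":[0,0,0],"rotation":[0,0,0],"grip":0},{"offset":[0,0,0],"rotation":[0,0,0],"grip":0},{"offset":[0,0,0],"rotation":[0,0,0],"grip":0},{"offset":[0,0,0],"rotation":[0,0,0],"grip":0},{"offset":[0,0,-1],"rotation":[0,0,0],"grip":0},{"offset":[0,0,-1],"rotation":[0,0,0],"grip":0},{"offset":[0,0,-1],"rotation":[0,0,0],"grip":0},{"offset":[0,0,-1],"rotation":[0,0,0],"grip":0},{"offset":[0,0,0],"rotation":[0,0,0],"grip":0}]'
python3 - <<'E'
from h import *
plan(.4702,-.271,.15,61.2)
E
```

```text
clock: 11.65
tool_pos: [0.6385, 0.16, 0.1534]
tcp_rot: [0.249, 0.968, 0.001, 0.002]
wrist_force: [-0.2, -0.7, -1.5]
gripper_width: 0.0531
grasp_force: 47.7
t 11.65 pos [0.6385 0.16   0.1534] yaw 61.1 tilt 0.3 q6 -0.93 w 0.0531 | d_now [ -2.03 -15.29   0.07] turn_z -0.01 | d_after_turn [ -2.01 -15.29   0.07]
```

```bash
python3 -m jog '[{"offset":[-0.13,-0.95,0],"rotation":[0,0,0],"grip":0},{"offset":[-0.13,-0.95,0],"rotation":[0,0,0],"grip":0},{"offset":[-0.13,-0.95,0],"rotation":[0,0,0],"grip":0},{"offset":[-0.13,-0.95,0],"rotation":[0,0,0],"grip":0},{"offset":[-0.13,-0.95,0],"rotation":[0,0,0],"grip":0},{"offset":[-0.13,-0.95,0],"rotation":[0,0,0],"grip":0},{"offset":[-0.13,-0.95,0],"rotation":[0,0,0],"grip":0},{"offset":[-0.13,-0.95,0],"rotation":[0,0,0],"grip":0},{"offset":[-0.13,-0.95,0],"rotation":[0,0,0],"grip":0},{"offset":[-0.13,-0.95,0],"rotation":[0,0,0],"grip":0},{"offset":[-0.13,-0.95,0],"rotation":[0,0,0],"grip":0},{"offset":[-0.13,-0.95,0],"rotation":[0,0,0],"grip":0},{"offset":[-0.13,-0.96,0],"rotation":[0,0,0],"grip":0},{"offset":[-0.12,-0.96,0],"rotation":[0,0,0],"grip":0},{"offset":[-0.12,-0.96,0],"rotation":[0,0,0],"grip":0},{"offset":[-0.12,-0.96,0],"rotation":[0,0,0],"grip":0},{"offset":[0,0,0],"rotation":[0,0,0],"grip":0},{"offset":[0,0,0],"rotation":[0,0,0],"grip":0}]'
python3 - <<'E'
from h import *
plan(.4702,-.271,.031,61.2)
E
```

```text
clock: 13.9
tool_pos: [0.4695, -0.2694, 0.1499]
tcp_rot: [0.25, 0.968, 0.001, -0.001]
wrist_force: [-0.3, 0.3, -1.5]
gripper_width: 0.0529
grasp_force: 48.0
t 13.9 pos [ 0.4695 -0.2694  0.1499] yaw 61.1 tilt 0.17 q6 -1.72 w 0.0529 | d_now [-0.06 -0.04  3.96] turn_z -0.01 | d_after_turn [-0.06 -0.04  3.96]
```

```bash
python3 -m jog '[{"offset":[-0.06,-0.04,1],"rotation":[0,0,0],"grip":0},{"offset":[0,0,1],"rotation":[0,0,0],"grip":0},{"offset":[0,0,1],"rotation":[0,0,0],"grip":0},{"offset":[0,0,0.5],"rotation":[0,0,0],"grip":0},{"offset":[0,0,0.25],"rotation":[0,0,0],"grip":0},{"offset":[0,0,0.15],"rotation":[0,0,0],"grip":0},{"offset":[0,0,0],"rotation":[0,0,0],"grip":0}]'
python3 - <<'E'
from h import *
plan(.4702,-.271,.031,61.2)
E
```

```text
clock: 14.78
tool_pos: [0.4714, -0.2725, 0.0346]
tcp_rot: [0.249, 0.968, -0.0, 0.0]
wrist_force: [-0.4, 0.3, -2.2]
gripper_width: 0.053
grasp_force: 48.0
t 14.78 pos [ 0.4714 -0.2725  0.0346] yaw 61.1 tilt 0.05 q6 -1.72 w 0.053 | d_now [0.06 0.02 0.12] turn_z -0.01 | d_after_turn [0.06 0.02 0.12]
```

Not down yet (no contact, force −2 N): a little lower, then release and rise.

```bash
python3 -m jog '[{"offset":[0,0,0.1],"rotation":[0,0,0],"grip":0},{"offset":[0,0,0.05],"rotation":[0,0,0],"grip":0},{"offset":[0,0,0],"rotation":[0,0,0],"grip":0}]'
python3 -m jog '[{"offset":[0,0,0],"rotation":[0,0,0],"grip":1},{"offset":[0,0,0],"rotation":[0,0,0],"grip":1},{"offset":[0,0,0],"rotation":[0,0,0],"grip":1},{"offset":[0,0,0],"rotation":[0,0,0],"grip":1},{"offset":[0,0,0],"rotation":[0,0,0],"grip":1},{"offset":[0,0,-1],"rotation":[0,0,0],"grip":1},{"offset":[0,0,-1],"rotation":[0,0,0],"grip":1},{"offset":[0,0,-1],"rotation":[0,0,0],"grip":1},{"offset":[0,0,-1],"rotation":[0,0,0],"grip":1},{"offset":[0,0,0],"rotation":[0,0,0],"grip":1}]'
python3 - <<'E'
from h import *
plan(.4764,-.0163,.14,118.4)
plan(.4764,-.0163,.14,-61.6)
E
```

```text
clock: 15.15
tool_pos: [0.4718, -0.2729, 0.0324]
tcp_rot: [0.249, 0.968, -0.0, 0.001]
wrist_force: [-2.8, 2.8, 13.7]
gripper_width: 0.0525
grasp_force: 49.5
clock: 16.4
tool_pos: [0.4725, -0.2734, 0.152]
tcp_rot: [0.249, 0.968, -0.001, 0.003]
wrist_force: [0.8, 0.2, -0.5]
gripper_width: 0.0853
grasp_force: 0.0
t 16.4 pos [ 0.4725 -0.2734  0.152 ] yaw 61.1 tilt 0.32 q6 -1.72 w 0.0853 | d_now [4.03 7.57 0.37] turn_z -7.16 | d_after_turn [-4.19  7.48  0.37]
t 16.4 pos [ 0.4725 -0.2734  0.152 ] yaw 61.1 tilt 0.32 q6 -1.72 w 0.0853 | d_now [4.03 7.57 0.37] turn_z -7.16 | d_after_turn [-4.19  7.48  0.37]
```

```bash
python3 -m jog '[{"offset":[0.5,0.95,0],"rotation":[0,0,0],"grip":1},{"offset":[0.5,0.95,0],"rotation":[0,0,0],"grip":1},{"offset":[0.5,0.95,0],"rotation":[0,0,0],"grip":1},{"offset":[0.5,0.95,0],"rotation":[0,0,0],"grip":1},{"offset":[0.5,0.95,0],"rotation":[0,0,0],"grip":1},{"offset":[0.5,0.95,0],"rotation":[0,0,0],"grip":1},{"offset":[0.5,0.95,0.2],"rotation":[0,0,0],"grip":1},{"offset":[0.5,0.95,0.2],"rotation":[0,0,0],"grip":1},{"offset":[0,0,0],"rotation":[0,0,-0.9],"grip":1},{"offset":[0,0,0],"rotation":[0,0,-0.9],"grip":1},{"offset":[0,0,0],"rotation":[0,0,-0.9],"grip":1},{"offset":[0,0,0],"rotation":[0,0,-0.9],"grip":1},{"offset":[0,0,0],"rotation":[0,0,-0.9],"grip":1},{"offset":[0,0,0],"rotation":[0,0,-0.9],"grip":1},{"offset":[0,0,0],"rotation":[0,0,-0.9],"grip":1},{"offset":[0,0,0],"rotation":[0,0,-0.86],"grip":1},{"offset":[0,0,0],"rotation":[0,0,0],"grip":1},{"offset":[0,0,0],"rotation":[0,0,0],"grip":1}]'
python3 - <<'E'
from h import *
plan(.4764,-.0163,.010,118.4)
d=robot.snapshot("wrist");cv2.imwrite("pics/w3.png",d["image"][...,::-1])
print(proj(d,[[.4764,-.0163,.036],[.4718,-.0121,.008]]))
d=robot.snapshot("top");cv2.imwrite("pics/t3.png",d["image"][...,::-1])
E
```

```text
clock: 18.65
tool_pos: [0.4757, -0.0147, 0.137]
tcp_rot: [-0.244, 0.97, 0.0, -0.001]
wrist_force: [0.0, -0.3, 0.4]
gripper_width: 0.0858
grasp_force: 0.0
t 18.65 pos [ 0.4757 -0.0147  0.137 ] yaw 118.3 tilt 0.07 q6 -2.24 w 0.0858 | d_now [ 0.   -0.06  4.23] turn_z -0.01 | d_after_turn [ 0.   -0.06  4.23]
[[281.51373419 209.10747576]
 [287.79858224 198.89633922]]
```

View pics/w3.png

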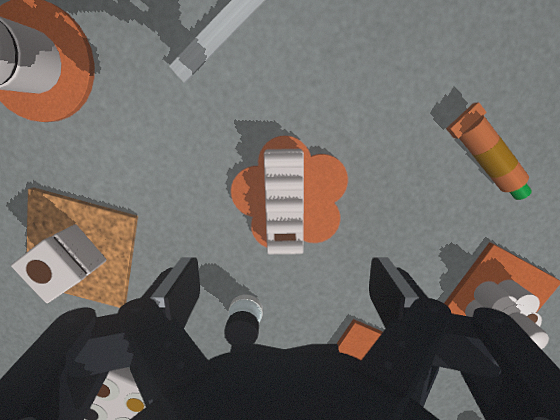

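Wrist view: the brush rest is centred at (284,202) and lies straight between the fingers, as predicted with the usual bias. Grip it.

```bash
python3 -m jog '[{"offset":[0,-0.03,1],"rotation":[0,0,0],"grip":1},{"offset":[0,0,1],"rotation":[0,0,0],"grip":1},{"offset":[0,0,1],"rotation":[0,0,0],"grip":1},{"offset":[0,0,0.7],"rotation":[0,0,0],"grip":1},{"offset":[0,0,0.5],"rotation":[0,0,0],"grip":1},{"offset":[0,0,0],"rotation":[0,0,0],"grip":0},{"offset":[0,0,0],"rotation":[0,0,0],"grip":0},{"offset":[0,0,0],"rotation":[0,0,0],"grip":0},{"offset":[0,0,0],"rotation":[0,0,0],"grip":0},{"offset":[0,0,0],"rotation":[0,0,0],"grip":0},{"offset":[0,0,0],"rotation":[0,0,0],"grip":0},{"offset":[0,0,0],"rotation":[0,0,0],"grip":0},{"offset":[0,0,-1],"rotation":[0,0,0],"grip":0},{"offset":[0,0,-1],"rotation":[0,0,0],"grip":0},{"offset":[0,0,-1],"rotation":[0,0,0],"grip":0},{"offset":[0,0,-1],"rotation":[0,0,0],"grip":0},{"offset":[0,0,0],"rotation":[0,0,0],"grip":0}]'
python3 - <<'E'
from h import *
plan(.6302,.160,.13,91.5)
E
```

```text
clock: 20.88
tool_pos: [0.4781, -0.0158, 0.1336]
tcp_rot: [-0.245, 0.969, -0.001, 0.002]
wrist_force: [0.7, 0.2, -2.7]
gripper_width: 0.0332
grasp_force: 46.0
t 20.88 pos [ 0.4781 -0.0158  0.1336] yaw 118.4 tilt 0.31 q6 -2.25 w 0.0332 | d_now [-7.25  2.75  0.14] turn_z 3.36 | d_after_turn [-5.22  5.73  0.14]
```

```bash
python3 -m jog '[{"offset":[-0.9,0.34,0],"rotation":[0,0,0],"grip":0},{"offset":[-0.9,0.34,0],"rotation":[0,0,0],"grip":0},{"offset":[-0.9,0.34,0],"rotation":[0,0,0],"grip":0},{"offset":[-0.9,0.34,0],"rotation":[0,0,0],"grip":0},{"offset":[-0.9,0.34,0],"rotation":[0,0,0],"grip":0},{"offset":[-0.9,0.34,0],"rotation":[0,0,0],"grip":0},{"offset":[-0.9,0.34,0],"rotation":[0,0,0],"grip":0},{"offset":[-0.9,0.34,0],"rotation":[0,0,0],"grip":0},{"offset":[0,0,0],"rotation":[0,0,0.84],"grip":0},{"offset":[0,0,0],"rotation":[0,0,0.84],"grip":0},{"offset":[0,0,0],"rotation":[0,0,0.84],"grip":0},{"offset":[0,0,0],"rotation":[0,0,0.84],"grip":0},{"offset":[0,0,0],"rotation":[0,0,0],"grip":0},{"offset":[0,0,0],"rotation":[0,0,0],"grip":0}]'
python3 - <<'E'
from h import *
plan(.6302,.160,.012,91.4)
E
```

```text
clock: 22.62
tool_pos: [0.6272, 0.1588, 0.1305]
tcp_rot: [-0.014, 1.0, -0.0, -0.001]
wrist_force: [-1.0, 0.0, -1.6]
gripper_width: 0.0333
grasp_force: 45.9
t 22.62 pos [0.6272 0.1588 0.1305] yaw 91.6 tilt 0.11 q6 -1.46 w 0.0333 | d_now [-0.11  0.04  3.95] turn_z 0.03 | d_after_turn [-0.11  0.04  3.95]
```

```bash
python3 -m jog '[{"offset":[-0.1,0.04,1],"rotation":[0,0,0],"grip":0},{"offset":[0,0,1],"rotation":[0,0,0],"grip":0},{"offset":[0,0,1],"rotation":[0,0,0],"grip":0},{"offset":[0,0,0.5],"rotation":[0,0,0],"grip":0},{"offset":[0,0,0.25],"rotation":[0,0,0],"grip":0},{"offset":[0,0,0.15],"rotation":[0,0,0],"grip":0},{"offset":[0,0,0],"rotation":[0,0,0],"grip":0}]'
python3 - <<'E'
from h import *
plan(.6302,.160,.012,91.4)
E
```

```text
clock: 23.5
tool_pos: [0.6312, 0.1603, 0.0153]
tcp_rot: [-0.013, 1.0, 0.0, 0.001]
wrist_force: [0.5, -0.1, -1.8]
gripper_width: 0.0332
grasp_force: 45.9
t 23.5 pos [0.6312 0.1603 0.0153] yaw 91.5 tilt 0.06 q6 -1.46 w 0.0332 | d_now [ 0.03 -0.01  0.11] turn_z 0.02 | d_after_turn [ 0.03 -0.01  0.11]
```

```bash
python3 -m jog '[{"offset":[0,0,0.1],"rotation":[0,0,0],"grip":0},{"offset":[0,0,0.05],"rotation":[0,0,0],"grip":0},{"offset":[0,0,0],"rotation":[0,0,0],"grip":0}]'
python3 -m jog '[{"offset":[0,0,0],"rotation":[0,0,0],"grip":1},{"offset":[0,0,0],"rotation":[0,0,0],"grip":1},{"offset":[0,0,0],"rotation":[0,0,0],"grip":1},{"offset":[0,0,0],"rotation":[0,0,0],"grip":1},{"offset":[0,0,0],"rotation":[0,0,0],"grip":1},{"offset":[0,0,0],"rotation":[0,0,0],"grip":1},{"offset":[0,0,-1],"rotation":[0,0,0],"grip":1},{"offset":[0,0,-1],"rotation":[0,0,0],"grip":1},{"offset":[0,0,-1],"rotation":[0,0,0],"grip":1},{"offset":[0,0,-1],"rotation":[0,0,0],"grip":1},{"offset":[0,0,-0.8],"rotation":[0,0,0],"grip":1},{"offset":[0,0,0],"rotation":[0,0,0],"grip":1}]'
python3 - <<'E'
from h import *
plan(.471,.245,.16,91.4)
E
```

```text
clock: 23.88
tool_pos: [0.6316, 0.1604, 0.0127]
tcp_rot: [-0.013, 1.0, 0.0, 0.001]
wrist_force: [-1.9, -1.9, 8.3]
gripper_width: 0.0331
grasp_force: 47.0
clock: 25.38
tool_pos: [0.6321, 0.1605, 0.1564]
tcp_rot: [-0.013, 1.0, 0.0, 0.002]
wrist_force: [0.5, 0.1, -0.1]
gripper_width: 0.0855
grasp_force: 0.0
t 25.38 pos [0.6321 0.1605 0.1564] yaw 91.5 tilt 0.28 q6 -1.46 w 0.0855 | d_now [ 5.29  2.96 -0.14] turn_z 0.01 | d_after_turn [ 5.3   2.95 -0.14]
```

```bash
python3 -m jog '[{"offset":[0.88,0.49,0],"rotation":[0,0,0],"grip":1},{"offset":[0.88,0.49,0],"rotation":[0,0,0],"grip":1},{"offset":[0.88,0.49,0],"rotation":[0,0,0],"grip":1},{"offset":[0.88,0.49,0],"rotation":[0,0,0],"grip":1},{"offset":[0.88,0.49,0],"rotation":[0,0,0],"grip":1},{"offset":[0.88,0.49,0],"rotation":[0,0,0],"grip":1},{"offset":[0,0,0],"rotation":[0,0,0],"grip":1},{"offset":[0,0,0],"rotation":[0,0,0],"grip":1}]'
python3 - <<'E'
from h import *
plan(.4705,.245,.043,91.4)
d=robot.snapshot("wrist");cv2.imwrite("pics/w4.png",d["image"][...,::-1])
print(proj(d,[[.471,.245,.07],[.465,.2487,.008]]))
E
```

```text
clock: 26.38
tool_pos: [0.4705, 0.244, 0.1536]
tcp_rot: [-0.013, 1.0, -0.0, 0.0]
wrist_force: [0.9, -0.6, 0.2]
gripper_width: 0.0852
grasp_force: 0.0
t 26.38 pos [0.4705 0.244  0.1536] yaw 91.5 tilt 0.03 q6 -1.25 w 0.0852 | d_now [-0.    0.04  3.69] turn_z 0.02 | d_after_turn [-0.    0.04  3.69]
[[285.11639035 215.9930181 ]
 [288.70103352 191.88428199]]
```

View pics/w4.png

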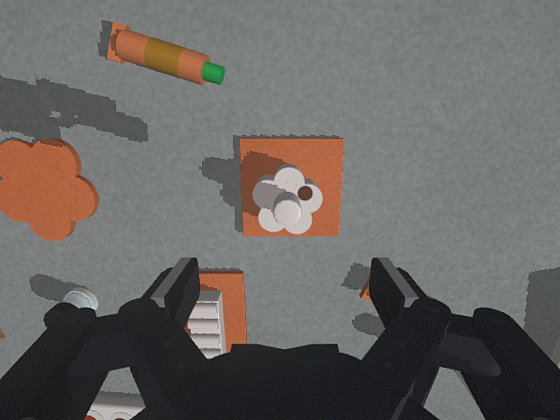

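Wrist view: the knob top is at (288,212), matching the prediction less bias. The bare blossom tile is visible at (45,190). Grip the knob.

```bash
python3 -m jog '[{"offset":[0,0.04,1],"rotation":[0,0,0],"grip":1},{"offset":[0,0,1],"rotation":[0,0,0],"grip":1},{"offset":[0,0,1],"rotation":[0,0,0],"grip":1},{"offset":[0,0,0.5],"rotation":[0,0,0],"grip":1},{"offset":[0,0,0.25],"rotation":[0,0,0],"grip":1},{"offset":[0,0,0],"rotation":[0,0,0],"grip":0},{"offset":[0,0,0],"rotation":[0,0,0],"grip":0},{"offset":[0,0,0],"rotation":[0,0,0],"grip":0},{"offset":[0,0,0],"rotation":[0,0,0],"grip":0},{"offset":[0,0,0],"rotation":[0,0,0],"grip":0},{"offset":[0,0,0],"rotation":[0,0,0],"grip":0},{"offset":[0,0,0],"rotation":[0,0,0],"grip":0},{"offset":[0,0,0],"rotation":[0,0,0],"grip":0},{"offset":[0,0,-1],"rotation":[0,0,0],"grip":0},{"offset":[0,0,-1],"rotation":[0,0,0],"grip":0},{"offset":[0,0,-1],"rotation":[0,0,0],"grip":0},{"offset":[0,0,-1],"rotation":[0,0,0],"grip":0},{"offset":[0,0,0],"rotation":[0,0,0],"grip":0}]' 50
python3 - <<'E'
from h import *
plan(.4718,-.0121,.16,91.4)
E
```

```text
clock: 28.68
tool_pos: [0.4714, 0.2459, 0.1635]
tcp_rot: [-0.013, 1.0, 0.001, 0.002]
wrist_force: [-0.0, 0.1, -1.6]
gripper_width: 0.0225
grasp_force: 49.4
t 28.68 pos [0.4714 0.2459 0.1635] yaw 91.5 tilt 0.28 q6 -1.25 w 0.0225 | d_now [ 0.21 -8.6   0.1 ] turn_z 0.02 | d_after_turn [ 0.2 -8.6  0.1]
```

```bash
python3 -m jog '[{"offset":[0.02,-0.86,0],"rotation":[0,0,0],"grip":0},{"offset":[0.02,-0.86,0],"rotation":[0,0,0],"grip":0},{"offset":[0.02,-0.86,0],"rotation":[0,0,0],"grip":0},{"offset":[0.02,-0.86,0],"rotation":[0,0,0],"grip":0},{"offset":[0.02,-0.86,0],"rotation":[0,0,0],"grip":0},{"offset":[0.02,-0.86,0],"rotation":[0,0,0],"grip":0},{"offset":[0.02,-0.86,0],"rotation":[0,0,0],"grip":0},{"offset":[0.02,-0.86,0],"rotation":[0,0,0],"grip":0},{"offset":[0.02,-0.86,0],"rotation":[0,0,0],"grip":0},{"offset":[0.02,-0.86,0],"rotation":[0,0,0],"grip":0},{"offset":[0,0,0],"rotation":[0,0,0],"grip":0},{"offset":[0,0,0],"rotation":[0,0,0],"grip":0},{"offset":[0,0,1],"rotation":[0,0,0],"grip":0},{"offset":[0,0,1],"rotation":[0,0,0],"grip":0},{"offset":[0,0,1],"rotation":[0,0,0],"grip":0},{"offset":[0,0,0.5],"rotation":[0,0,0],"grip":0},{"offset":[0,0,0.25],"rotation":[0,0,0],"grip":0},{"offset":[0,0,0.1],"rotation":[0,0,0],"grip":0},{"offset":[0,0,0],"rotation":[0,0,0],"grip":0}]'
python3 - <<'E'
from h import *
plan(.4718,-.0121,.041,91.4)
E
```

```text
clock: 31.05
tool_pos: [0.4712, -0.0124, 0.0465]
tcp_rot: [-0.013, 1.0, -0.0, 0.0]
wrist_force: [0.7, 0.1, -1.3]
gripper_width: 0.0222
grasp_force: 49.5
t 31.05 pos [ 0.4712 -0.0124  0.0465] yaw 91.5 tilt 0.04 q6 -1.77 w 0.0222 | d_now [-0.02  0.01  0.18] turn_z 0.02 | d_after_turn [-0.02  0.01  0.18]
```

```bash
python3 -m jog '[{"offset":[0,0,0.1],"rotation":[0,0,0],"grip":0},{"offset":[0,0,0.07],"rotation":[0,0,0],"grip":0},{"offset":[0,0,0],"rotation":[0,0,0],"grip":0}]'
python3 - <<'E'
from h import *
d=robot.snapshot("side");cv2.imwrite("pics/s5.png",cv2.resize(d["image"][130:330,130:410,::-1],(780,557),interpolation=cv2.INTER_CUBIC))
E
```

```text
clock: 31.42
tool_pos: [0.4713, -0.0126, 0.0424]
tcp_rot: [-0.013, 1.0, 0.0, 0.001]
wrist_force: [-2.1, 1.6, 8.9]
gripper_width: 0.0224
grasp_force: 50.5
```

View pics/s5.png

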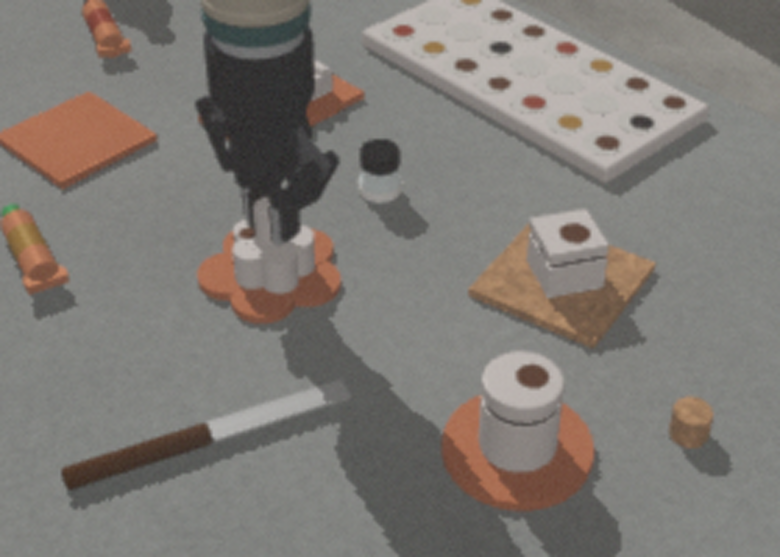

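The blossom pot is standing on its flower tile (270,260 in the crop); the round pot is on the round tile and the square pot is upright on the mat. Release and go for the square pot.

```bash
python3 -m jog '[{"offset":[0,0,0],"rotation":[0,0,0],"grip":1},{"offset":[0,0,0],"rotation":[0,0,0],"grip":1},{"offset":[0,0,0],"rotation":[0,0,0],"grip":1},{"offset":[0,0,0],"rotation":[0,0,0],"grip":1},{"offset":[0,0,0],"rotation":[0,0,0],"grip":1},{"offset":[0,0,0],"rotation":[0,0,0],"grip":1},{"offset":[0,0,-1],"rotation":[0,0,0],"grip":1},{"offset":[0,0,-1],"rotation":[0,0,0],"grip":1},{"offset":[0,0,-1],"rotation":[0,0,0],"grip":1},{"offset":[0,0,-0.6],"rotation":[0,0,0],"grip":1},{"offset":[0,0,0],"rotation":[0,0,0.95],"grip":1},{"offset":[0,0,0],"rotation":[0,0,0.95],"grip":1},{"offset":[0,0,0],"rotation":[0,0,0.95],"grip":1},{"offset":[0,0,0],"rotation":[0,0,0.95],"grip":1},{"offset":[0,0,0],"rotation":[0,0,0],"grip":1}]'
python3 - <<'E'
from h import *
plan(.6285,-.1805,.15,61.2)
E
```

```text
clock: 33.35
tool_pos: [0.4707, -0.0126, 0.149]
tcp_rot: [0.249, 0.969, 0.0, -0.0]
wrist_force: [-0.4, 0.4, -1.1]
gripper_width: 0.0851
grasp_force: 0.0
t 33.35 pos [ 0.4707 -0.0126  0.149 ] yaw 61.2 tilt 0.01 q6 -1.24 w 0.0851 | d_now [-7.31 -2.37 -0.03] turn_z 0.0 | d_after_turn [-7.31 -2.37 -0.03]
```

```bash
python3 -m jog '[{"offset":[-0.91,-0.3,0],"rotation":[0,0,0],"grip":1},{"offset":[-0.91,-0.3,0],"rotation":[0,0,0],"grip":1},{"offset":[-0.91,-0.3,0],"rotation":[0,0,0],"grip":1},{"offset":[-0.91,-0.3,0],"rotation":[0,0,0],"grip":1},{"offset":[-0.91,-0.3,0],"rotation":[0,0,0],"grip":1},{"offset":[-0.91,-0.3,0],"rotation":[0,0,0],"grip":1},{"offset":[-0.91,-0.3,0],"rotation":[0,0,0],"grip":1},{"offset":[-0.91,-0.3,0],"rotation":[0,0,0],"grip":1},{"offset":[0,0,0],"rotation":[0,0,0],"grip":1},{"offset":[0,0,0],"rotation":[0,0,0],"grip":1}]'
python3 - <<'E'
from h import *
plan(.6285,-.1805,.017,61.2)
d=robot.snapshot("wrist");cv2.imwrite("pics/w6.png",d["image"][...,::-1])
print(proj(d,[[.6285,-.1805,.052]]))
E
```

```text
clock: 34.6
tool_pos: [0.6264, -0.1805, 0.1486]
tcp_rot: [0.249, 0.969, 0.0, -0.001]
wrist_force: [0.4, 0.2, 0.6]
gripper_width: 0.0852
grasp_force: 0.0
t 34.6 pos [ 0.6264 -0.1805  0.1486] yaw 61.2 tilt 0.12 q6 -1.46 w 0.0852 | d_now [-0.07  0.03  4.39] turn_z -0.0 | d_after_turn [-0.07  0.03  4.39]
[[285.28988243 213.07743765]]
```

View pics/w6.png

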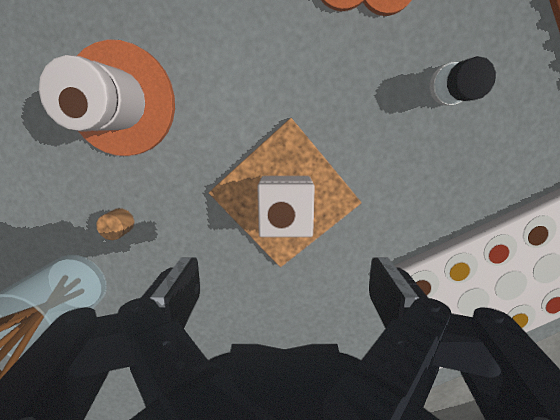

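The square pot is centred on the mat at (286,209), square to the fingers. Pick it up.

```bash
python3 -m jog '[{"offset":[-0.05,0.03,1],"rotation":[0,0,0],"grip":1},{"offset":[0,0,1],"rotation":[0,0,0],"grip":1},{"offset":[0,0,1],"rotation":[0,0,0],"grip":1},{"offset":[0,0,0.9],"rotation":[0,0,0],"grip":1},{"offset":[0,0,0.5],"rotation":[0,0,0],"grip":1},{"offset":[0,0,0],"rotation":[0,0,0],"grip":0},{"offset":[0,0,0],"rotation":[0,0,0],"grip":0},{"offset":[0,0,0],"rotation":[0,0,0],"grip":0},{"offset":[0,0,0],"rotation":[0,0,0],"grip":0},{"offset":[0,0,0],"rotation":[0,0,0],"grip":0},{"offset":[0,0,0],"rotation":[0,0,0],"grip":0},{"offset":[0,0,-1],"rotation":[0,0,0],"grip":0},{"offset":[0,0,-1],"rotation":[0,0,0],"grip":0},{"offset":[0,0,-1],"rotation":[0,0,0],"grip":0},{"offset":[0,0,-1],"rotation":[0,0,0],"grip":0},{"offset":[0,0,0],"rotation":[0,0,0],"grip":0}]' 45
python3 - <<'E'
from h import *
plan(.465,.2487,.137,61.2)
E
```

```text
clock: 36.65
tool_pos: [0.6303, -0.1818, 0.1392]
tcp_rot: [0.249, 0.968, -0.0, 0.002]
wrist_force: [0.3, 0.6, -2.1]
gripper_width: 0.0473
grasp_force: 47.9
t 36.65 pos [ 0.6303 -0.1818  0.1392] yaw 61.1 tilt 0.28 q6 -1.45 w 0.0473 | d_now [11.76  9.9   0.02] turn_z -0.01 | d_after_turn [11.74  9.92  0.02]
```

```bash
python3 -m jog '[{"offset":[0.9,0.76,0],"rotation":[0,0,0],"grip":0},{"offset":[0.9,0.76,0],"rotation":[0,0,0],"grip":0},{"offset":[0.9,0.76,0],"rotation":[0,0,0],"grip":0},{"offset":[0.9,0.76,0],"rotation":[0,0,0],"grip":0},{"offset":[0.9,0.76,0],"rotation":[0,0,0],"grip":0},{"offset":[0.9,0.76,0],"rotation":[0,0,0],"grip":0},{"offset":[0.9,0.76,0],"rotation":[0,0,0],"grip":0},{"offset":[0.9,0.76,0],"rotation":[0,0,0],"grip":0},{"offset":[0.9,0.76,0],"rotation":[0,0,0],"grip":0},{"offset":[0.9,0.76,0],"rotation":[0,0,0],"grip":0},{"offset":[0.9,0.76,0],"rotation":[0,0,0],"grip":0},{"offset":[0.9,0.76,0],"rotation":[0,0,0],"grip":0},{"offset":[0.9,0.76,0],"rotation":[0,0,0],"grip":0},{"offset":[0,0,0],"rotation":[0,0,0],"grip":0},{"offset":[0,0,0],"rotation":[0,0,0],"grip":0}]'
python3 - <<'E'
from h import *
plan(.465,.2487,.018,61.2)
E
```

```text
clock: 38.52
tool_pos: [0.4641, 0.2474, 0.1358]
tcp_rot: [0.249, 0.968, -0.001, -0.001]
wrist_force: [-1.0, -0.0, -1.2]
gripper_width: 0.0474
grasp_force: 47.8
t 38.52 pos [0.4641 0.2474 0.1358] yaw 61.2 tilt 0.14 q6 -0.71 w 0.0474 | d_now [-0.01  0.06  3.93] turn_z -0.01 | d_after_turn [-0.01  0.06  3.93]
```

```bash
python3 -m jog '[{"offset":[0,0.03,1],"rotation":[0,0,0],"grip":0},{"offset":[0,0,1],"rotation":[0,0,0],"grip":0},{"offset":[0,0,1],"rotation":[0,0,0],"grip":0},{"offset":[0,0,0.5],"rotation":[0,0,0],"grip":0},{"offset":[0,0,0.25],"rotation":[0,0,0],"grip":0},{"offset":[0,0,0.15],"rotation":[0,0,0],"grip":0},{"offset":[0,0,0.08],"rotation":[0,0,0],"grip":0},{"offset":[0,0,0],"rotation":[0,0,0],"grip":0}]'
```

```text
clock: 39.52
tool_pos: [0.466, 0.249, 0.0186]
tcp_rot: [0.249, 0.968, 0.0, 0.001]
wrist_force: [-0.5, -0.4, -0.2]
gripper_width: 0.0476
grasp_force: 47.9
```

```bash
python3 -m jog '[{"offset":[0,0,0.04],"rotation":[0,0,0],"grip":0},{"offset":[0,0,0],"rotation":[0,0,0],"grip":0},{"offset":[0,0,0],"rotation":[0,0,0],"grip":1},{"offset":[0,0,0],"rotation":[0,0,0],"grip":1},{"offset":[0,0,0],"rotation":[0,0,0],"grip":1},{"offset":[0,0,0],"rotation":[0,0,0],"grip":1},{"offset":[0,0,0],"rotation":[0,0,0],"grip":1},{"offset":[0,0,-1],"rotation":[0,0,0],"grip":1},{"offset":[0,0,-1],"rotation":[0,0,0],"grip":1},{"offset":[0,0,-1],"rotation":[0,0,0],"grip":1},{"offset":[0,0,-1],"rotation":[0,0,0],"grip":1},{"offset":[0,0,-1],"rotation":[0,0,0],"grip":1},{"offset":[0,0,-1],"rotation":[0,0,0],"grip":1}]'
python3 -m jog '[{"offset":[1,0.85,0],"rotation":[0,0,0],"grip":1},{"offset":[1,0.85,0],"rotation":[0,0,0],"grip":1},{"offset":[1,0.85,0],"rotation":[0,0,0],"grip":1},{"offset":[1,0.85,0],"rotation":[0,0,0],"grip":1},{"offset":[1,0.85,0],"rotation":[0,0,0],"grip":1},{"offset":[1,0.85,0],"rotation":[0,0,0],"grip":1},{"offset":[1,0.85,0],"rotation":[0,0,0],"grip":1},{"offset":[1,0.85,0],"rotation":[0,0,0],"grip":1},{"offset":[0,0,0],"rotation":[0,0,0],"grip":1},{"offset":[0,0,0],"rotation":[0,0,0],"grip":1}]'
python3 - <<'E'
from h import *
d=robot.snapshot("top")
T=[((.4702,-.271),.07),((.6302,.160),.036),((.4718,-.0121),.07),((.465,.2487),.052)]
o=[]
for c,z in T:
    a=ortho(d,*c,z,.085,1176);cv2.drawMarker(a,(100,100),(0,255,0),0,10);o.append(a[:199,:199])
im=np.hstack(o);cv2.imwrite("pics/end.png",np.vstack([im,cv2.resize(d["image"],(796,597))[50:430]])[...,::-1])
E
```

```text
clock: 41.15
tool_pos: [0.4651, 0.2486, 0.1974]
tcp_rot: [0.249, 0.968, 0.0, -0.0]
wrist_force: [0.3, 0.2, -0.0]
gripper_width: 0.0853
grasp_force: 0.0
clock: 42.4
tool_pos: [0.3536, 0.5427, 0.196]
tcp_rot: [0.249, 0.968, -0.001, 0.0]
wrist_force: [-0.6, -0.7, 0.7]
gripper_width: 0.0856
grasp_force: 0.0
```

View pics/end.png

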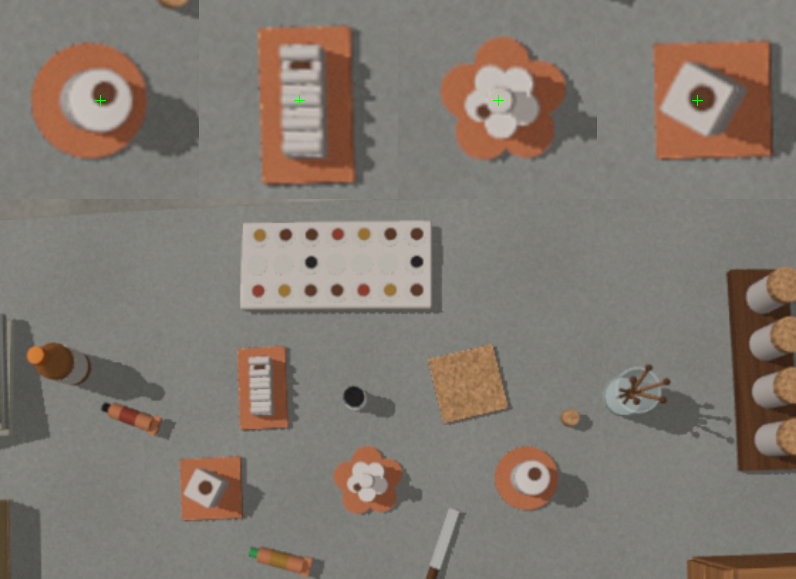

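At its own top height, every piece lies within about 3 px (3 mm) of its tile's centre marker. The brush rest lies lengthwise and the jar is unmoved at (635,390). Handing in.

```bash
python3 -c "
from plant import robot
print(robot.hand_in())"
```

```text
the job is handed in; nothing more can be done
None
```

The job is handed in at about 42 s of the 134 s allowed. In the last top view all four pieces stand upright, within about 3 mm of the middle of their own tiles, with the brush rest lengthwise and the jar unmoved; no verdict was returned.

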